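Feed the next primed blank from the magazine onto the coating turntable

TASK

Load the next sample blank for coating. Turn the turntable by its hub grip until the empty nest faces the magazine mouth, push the feed slide all the way in and let it spring back, then draw the blank that sticks out straight across into the nest until it is fully home against the stop, so that the rest of the stack drops flat in the magazine. Finally turn the table so that the new blank points at the brass coating mark, touching none of the three freshly lacquered boards and leaving the things around the rig where they are.

Things in the scene. Friction and masses are not known exactly. Their poses are not given: they have to be found in the camera images.
- rig: Fixed loading rig on a 12 mm plywood base (round part 316 mm). Origin: on the turntable's axis at desk height. +y: feed line, from turntable to magazine; -x: coating side. Magazine: plywood cheeks with outer faces at x = +-39 mm, y 147 to 271 mm, top z = 105 mm, each with a sight window; well 60 x 107 mm, floor z = 57 mm; corner lips let only the lowest blank leave, by the 14 mm high mouth. Slide bed behind it 60 mm wide, to y = 368 mm.
- turntable (a joint): Turntable angle (rad), counter-clockwise from above positive, range -3 to 3: at 0 the empty nest points along the rig's +y at the magazine mouth, at 1.571 along the rig's -x at the brass mark. Starts between -1.65 and -0.5; stays where left (friction 0.06 N m). Grey disc 284 mm across, top z = 34 mm, four nests a quarter turn apart.
- hub_grip (a point): Middle of the black grip bar on the turntable's hub, on the axis of rotation, at z = 100 mm: bar 18 mm thick, 64 mm long, from z = 80 to 114 mm, clear above everything on the table. The point's y axis runs along the bar and points in the direction of the empty nest. Grip it across its 18 mm from above and turn.
- empty_nest (a point): Where the middle of the blank's underside belongs in the empty nest: 87 mm from the axis, z = 56 mm; turns with the table; y axis outward. Two 22 mm high bearers (outer edges 20 mm either side) leave free room under the blank's sides. Stop face 36 mm from the axis. Brass pins (10 mm thick, top z = 64 mm) at 38, 38 mm on the diagonals guide its inner end, 5 mm play a side.
- mouth (a point): Magazine mouth: middle of the outside of the front lips, at the level of the magazine floor; y axis as the rig's, pointing from the turntable into the magazine. A lamp shade hangs over the desk near the magazine, about 0.6 m up: keep lifts there low.
- well (a point): Middle of the magazine's floor (208.5 mm from the table's axis along the rig's y); axes as the rig's.
- coating_mark (a point): Top of the brass index plate with a black line at the edge of the base, on the rig's -x side, 148.5 mm from the table's axis, z = 30 mm.
- feed_slide (a joint): Travel (m) of the spring-return feed slide behind the magazine: 0 = back, 0.064 = fully in, moving along the rig's -y. Its blade pushes only the lowest blank out by about 59 mm, to bridge from magazine to nest (about 50 mm of it in front of the lips). Spring 2 N at rest, 5 N fully in, plus friction. Springs back by itself when released; the blank stays out.
- push_face (a point): Middle of the back face of the slide's upright black push plate (46 mm wide, 14 mm thick, from z = 60 to 99 mm; this point at z = 86 mm), 350 mm from the table's axis along the rig's y when back. Push it along the rig's -y.
- blank_1: Lowest blank of the stack: light wood board with pale primed top, 56 x 100 x 10 mm (x, y, z), about 60 g. Origin: centre of its underside; y along its length, z up. It is the one to be loaded; grip it across its 56 mm.
- blank_2: Second blank from below, same as blank_1.
- blank_3: Third blank from below, same as blank_1.
- blank_4: Top blank, same as blank_1.
- wet_red: Freshly coated red board, 56 x 100 x 10 mm, in the nest a quarter turn counter-clockwise from the empty one; origin: centre of its underside. Top at z = 66 mm. Still wet: not to be touched.
- wet_black: Freshly coated black board in the nest opposite the empty one, as wet_red.
- wet_brown: Freshly coated brown board in the nest a quarter turn clockwise from the empty one, as wet_red.
- saucer: White saucer with a dark ring, 108 mm across, 23 mm high, behind the rig; leave it alone. Origin: centre of its underside.
- pigment_jar: Amber jar with a dark screw cap, 46 mm across, 58 mm high; leave it alone. Origin: centre of its underside.
- rinse_bowl: Small white rinsing bowl, 73 mm across, 35 mm high; leave it alone. Origin: centre of its underside.

How it is judged:
By the outcome, as a careful person would: the job done as asked, in the order asked, and still so for the second after the job is handed in, with the robot touching nothing.
It also fails if it takes over 72 s, if anything falls off the work surface, if the arm or the gripper's body presses on something with over 40 N, if the wrist force passes 120 N, or if a joint passes its speed limit or range.

ROBOT

A 7-joint arm with a two-finger parallel gripper is mounted at the origin on a cart in front of the work surface, level with it; the furniture and walls round the work are solid. World frame = base frame: x ahead of the robot, y to its left, z up, the work surface at z = 0. Lengths are in m, angles in rad, forces in N, time in s.
With the tool pointing down it reaches from about 0.4 to 0.9 m from the base axis. Payload 5.5 kg.
Tool frame: the origin (TCP) lies midway between the tips of the shut fingers; the grasp point (between the pads) lies 19 mm behind it; z points along the fingers, y is the line along which they close (so a half turn about z gives the same grasp; the last joint's range is limited). The gripper opens to 85 mm and grips with 20 to 120 N. Pads are 22 mm wide; open, the fingers measure 114 mm over their backs; the gripper's body (76 mm by 85 mm) begins 54 mm behind the grasp point. The pads swing forward as they close: fully open they stand 13 mm farther back than shut.
Start: joints at [-0.946, 0.501, -0.427, 1.55, 0.221, 1.138, -0.21], TCP at [0.23, 0.608, 0.231] pointing down, gripper open.
Joint ranges: [-2.88, 2.88], [-0.31, 2.03], [-1.54, 1.56], [0.2, 2.42], [-1.41, 4.55], [0.19, 2.02], [-2.57, 2.57]. Speed limits (rad/s): [2.57, 2.57, 3.14, 3.14, 3.14, 3.14, 3.14].

INTERFACE

Orientations are given as a 3x3 rotation matrix whose columns are the frame's x, y, z axes.
In Python, from rig import ctrl gives the robot as it stands. The module is installed in compiled form; this text tells all that it offers.
- The arm moves only by the tool drive_tool, never from a script. Its arguments are lists of equal length, an entry for each row: "linear": the shift along the world's x, y, z in m, a list of three; "turn": the turn about the world's z in rad; "hand": the finger opening in m, from 0 to 0.0854. In form: {"linear": [[dx, dy, dz], ...], "turn": [turn, ...], "hand": [hand, ...]}. A call has exactly 5 rows; each row shifts and turns the commanded pose from where the row before left it; what a row does not reach is not made up. A row lasts 1/12 s, in which the tool goes at most 41.7 mm and 7.16 degrees, less where a joint would pass 70% of its speed; a pose out of reach is approached as far as the arm can. A call is refused whole if a number of a shift passes 0.0417 or a number of a turn 0.125, either way. A call with a gripper value outside its range is refused whole. The fingers move at their own pace and stop on an object; "grip_force" is the grip in N (left out, the last holds). Time passes only in rows, so rows that do not move let the fingers close, or fill a call up. It gives the time, the measured TCP pose, the force, the opening and the grip force at its end, in the units of the state.
- ctrl.read_state(): the state, without advancing time (a new reading comes with each control period).
- ctrl.camera(name): name is "scene" or "side" or "wrist"; returns (picture, depth): 400x640x3 uint8, red, green, blue; 400x640 float32, m along the optical axis (not along the pixel's ray), 0 where there is no reading.
- ctrl.get_calibration(name): a dict with "mtx" (3x3 intrinsics, pixels), "k1" (the pictures are not rectified: a ray, as slopes to the right and down, at radius r is drawn at 1 + k1 r^2 times it, then the intrinsics apply), "rvec" (rotation vector, rad) and "tvec" (3), from world to camera coordinates, as OpenCV has them. Camera axes: x right, y down, z forward; pixel columns grow to the right and rows downward; lengths in m; the calibration is good to about 2 mm. A picture is of the moment at which its call begins: read the wrist's pose just before it. get_calibration takes no time and is no camera call; for the wrist camera it gives the pose at the moment of the call.
- ctrl.sign_off(): hands the job in; it is judged then, once.
The state is a dict: "clock": time; "qpos": joint angles; "joint_velocities": joint speeds; "tau": joint torques, N m; "ee_pos": TCP position; "eef_rot": TCP orientation; "contact_force": force on the tool from outside, world axes, zero at the start; "torque": the same for the moment, N m; "finger_gap": finger opening in m; "grasp_force": force on a finger pad.
Only numpy, scipy, OpenCV 4.12 (cv2) and the standard library are available. Lean on these libraries where they do the work, as an engineer would, in place of code of your own. Each camera call takes 0.05 s, during which the arm holds its last target. There are 200 camera calls.

## Working session

There is one attempt and no reset: what is moved stays moved. The work goes in short steps, Python scripts to look and compute and a tool call to move; the robot and the scene stay as the last step left them, time stands still between calls to the robot, and variables do not carry over. Pictures are saved under pics/ and viewed, at most 10 in all, crops included, and the job is handed in when it is done.

Besides the shell and the picture viewer there is one more tool, called after "Request:" as name(argument=value, ...), one argument or row to a line, values as JSON. drive_tool: Moves the arm, as the interface text tells. Its arguments: {"type":"object","properties":{"linear":{"type":"array","items":{"type":"array","items":{"type":"number"}}},"turn":{"type":"array","items":{"type":"number"}},"hand":{"type":"array","items":{"type":"number"}},"grip_force":{"type":"number"}},"required":["linear","turn","hand"]}

```bash
mkdir -p pics; cat > h.py <<'E'
import numpy as np, cv2
from rig import ctrl
def grab(n):
    c=ctrl.get_calibration(n); p,d=ctrl.camera(n); return p,d,c
def cam(c):
    R=cv2.Rodrigues(np.array(c["rvec"],float))[0]; return R,np.array(c["tvec"],float).ravel(),np.array(c["mtx"],float)
def slopes(c,uv):
    R,t,K=cam(c); uv=np.atleast_2d(np.array(uv,float))
    k=np.array([float(c["k1"]),0,0,0])
    D=np.stack([(uv[:,0]-K[0,2])/K[0,0],(uv[:,1]-K[1,2])/K[1,1]],1)
    s=D.copy()
    for _ in range(20): s=D/(1+k[0]*(s**2).sum(1,keepdims=True))
    return s
def onplane(c,uv,z):
    R,t,K=cam(c); s=slopes(c,uv); d=np.c_[s,np.ones(len(s))]@R; o=-R.T@t
    return o+d*((z-o[2])/d[:,2])[:,None]
def cloud(c,depth):
    R,t,K=cam(c); h,w=depth.shape; v,u=np.mgrid[:h,:w]
    s=slopes(c,np.c_[u.ravel(),v.ravel()]); P=np.c_[s,np.ones(len(s))]*depth.reshape(-1,1)
    return ((P-t)@R).reshape(h,w,3)
def proj(c,X):
    R,t,K=cam(c); P=np.atleast_2d(X)@R.T+t; s=P[:,:2]/P[:,2:]; s=s*(1+float(c["k1"])*(s**2).sum(1,keepdims=True))
    return s*[K[0,0],K[1,1]]+[K[0,2],K[1,2]]
def save(n,p): cv2.imwrite(f"pics/{n}.png",p[:,:,::-1])
E
python3 - <<'E'
from h import *
for n in ("scene","side"):
    p,d,c=grab(n); save(n+"0",p); np.savez(n+"0.npz",p=p,d=d); R,t,K=cam(c); print(n,-R.T@t,K[0,0],c["k1"],(d>0).mean())
s=ctrl.read_state(); print(s["ee_pos"],s["eef_rot"],s["finger_gap"],s["clock"])
E
```

```text
scene [-0.14986838 -0.8682256   1.02555329] 501.97799358733295 -0.1392638827154956 0.9959609375
side [0.41271394 1.12648549 0.89913955] 508.26758399133803 -0.02630891507560245 0.9959921875
[0.22985377 0.60730115 0.23032524] [[-9.35295098e-01  3.53867996e-01 -7.21950517e-04]
 [ 3.53868725e-01  9.35293557e-01 -1.69913121e-03]
 [ 7.39675117e-05 -1.84466480e-03 -9.99998296e-01]] 0.08522343855549563 0.1
```

View pics/scene0.png

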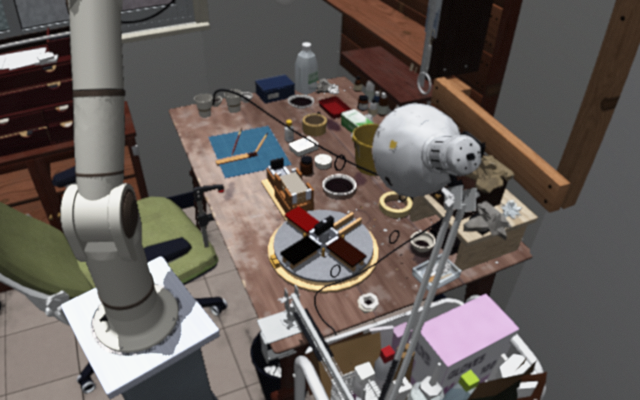

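View pics/side0.png

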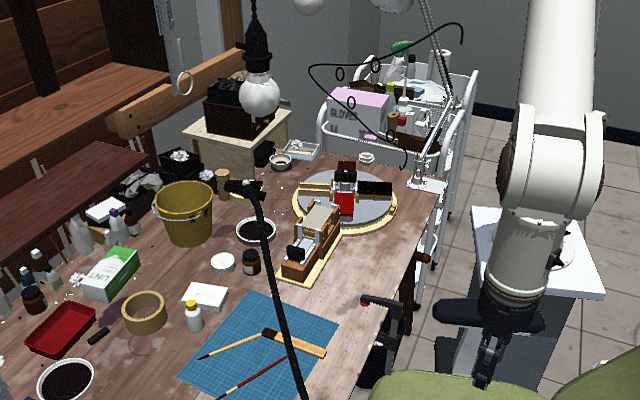

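The scene view shows the turntable at about (323,240) with the magazine at (290,190). In the side view they are at (345,198) and (312,240). The empty nest with bare bearers is at scene (348,222) and side (315,188).

```bash
cat > m.py <<'E'
from h import *
from scipy.optimize import least_squares
roi={"scene":(255,150,390,300),"side":(270,150,410,300)}
T={}
for n in roi:
    f=np.load(n+"0.npz"); p,d=f["p"],f["d"]; c=ctrl.get_calibration(n); X=cloud(c,d)
    a,b,e,g=roi[n]; x=X[b:g,a:e].reshape(-1,3); col=p[b:g,a:e].reshape(-1,3).astype(int)
    sat=col.max(1)-col.min(1)
    m=(abs(x[:,2]-.034)<.006)&(sat<25)&(col.mean(1)>70)
    q=x[m]; 
    c0=np.median(q[:,:2],0)
    q=q[np.linalg.norm(q[:,:2]-c0,axis=1)<.17]
    (cx,cy),r=cv2.minEnclosingCircle(q[:,:2].astype(np.float32)); print(n,"disc",len(q),cx,cy,r,np.median(q[:,2]))
    # base edge: yellow plywood z .012 at r 142..158
    m=(abs(x[:,2]-.012)<.008)&(sat>40); q=x[m]; rr=np.hypot(q[:,0]-cx,q[:,1]-cy); q=q[(rr>.13)&(rr<.17)]
    s=least_squares(lambda v:np.hypot(q[:,0]-v[0],q[:,1]-v[1])-.150,[cx,cy],loss="soft_l1",f_scale=.003); print("base",len(q),s.x)
    C=s.x
    m=(x[:,2]>.106)&(x[:,2]<.122)&(np.hypot(x[:,0]-C[0],x[:,1]-C[1])<.06); q=x[m]
    print("hub",len(q)); 
    if len(q)>5:
        print(cv2.minAreaRect(q[:,:2].astype(np.float32)),np.median(q[:,2]))
    m=(x[:,2]>.095)&(x[:,2]<.115)&(np.hypot(x[:,0]-C[0],x[:,1]-C[1])>.13)&(np.hypot(x[:,0]-C[0],x[:,1]-C[1])<.30); q=x[m]
    print("mag top",len(q),q.mean(0),cv2.minAreaRect(q[:,:2].astype(np.float32)))
    for nm,lo,hi in (("red",0,0),):
        m=(abs(x[:,2]-.066)<.008)&(col[:,0]>80)&(col[:,1]<40)&(col[:,2]<40); q=x[m]; print("red",len(q),q.mean(0))
    # everything above .13 nearby
    Y=X.reshape(-1,3); m=(Y[:,2]>.25)&(Y[:,2]<.9)&(np.hypot(Y[:,0]-C[0],Y[:,1]-C[1])<.45); q=Y[m]; print("high",len(q), np.percentile(q,[0,10,50,90,100],axis=0).round(2).tolist() if len(q) else "")
    cr=cv2.resize(p[b:g,a:e],None,fx=4,fy=4,interpolation=cv2.INTER_CUBIC); T[n]=cr[:600]
h=min(v.shape[0] for v in T.values()); im=np.hstack([v[:h] for v in T.values()]); im=cv2.resize(im,None,fx=800/im.shape[1],fy=800/im.shape[1]); save("crop0",im); print(im.shape)
E
python3 m.py
```

```text
scene disc 2378 0.4881093204021454 -0.14854779839515686 0.16989347338676453 0.03464125645126433
base 283 [ 0.51700275 -0.11691479]
hub 133
((0.5256971120834351, -0.10790510475635529), (0.06694255769252777, 0.020786482840776443), 3.5986344814300537) 0.11330729561867305
mag top 702 [0.5299692  0.02682345 0.1011385 ] ((0.4711783826351166, -0.0625734031200409), (0.5192908048629761, 0.1372987926006317), 61.235145568847656)
red 408 [ 0.51796781 -0.01919697  0.06728607]
high 10792 [[0.09, -0.56, 0.25], [0.13, -0.51, 0.38], [0.4, -0.42, 0.59], [0.83, 0.08, 0.64], [0.96, 0.15, 0.74]]
side disc 1427 0.5229395031929016 -0.1033221185207367 0.14509980380535126 0.03401139135966201
base 628 [ 0.52664657 -0.10625621]
hub 119
((0.5273569226264954, -0.10301265120506287), (0.0632178857922554, 0.02289777249097824), 2.7765049934387207) 0.11218489887295056
mag top 765 [0.57552543 0.09956114 0.09941344] ((0.5025832653045654, -0.06682755053043365), (0.5001463294029236, 0.09859646111726761), 66.14642333984375)
red 343 [ 0.51746976 -0.02056255  0.06661481]
high 3356 [[0.27, -0.49, 0.25], [0.42, -0.45, 0.28], [0.89, -0.18, 0.46], [0.96, 0.16, 0.63], [0.97, 0.18, 0.66]]
(436, 800, 3)
```

View pics/crop0.png

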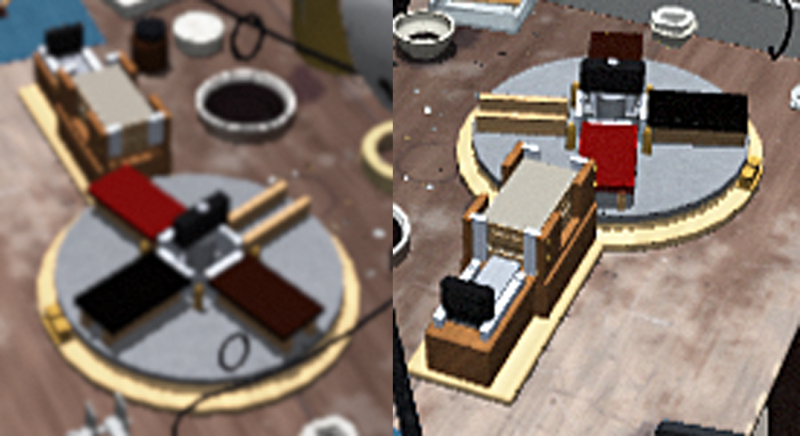

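The crops show red facing roughly the magazine, the empty nest at world +x, the black push plate at the far end, and the brass mark on the near rim (scene crop (60,322)).

```bash
cat > m2.py <<'E'
from h import *
C=np.array([.5267,-.1045])
for n,(a,b,e,g) in {"scene":(255,150,390,300),"side":(270,150,410,300)}.items():
    f=np.load(n+"0.npz"); p,d=f["p"],f["d"]; c=ctrl.get_calibration(n); X=cloud(c,d)
    x=X[b:g,a:e].reshape(-1,3); col=p[b:g,a:e].reshape(-1,3).astype(int)
    near=(x[:,1]>.03)&(np.hypot(*(x[:,:2]-C).T)<.38)&(abs(x[:,0]-C[0])<.2)
    q=x[near&(abs(x[:,2]-.102)<.006)&(np.hypot(*(x[:,:2]-C).T)<.30)]
    print(n,"cheektops",len(q),cv2.minAreaRect(q[:,:2].astype(np.float32)))
    q=x[near&(abs(x[:,2]-.097)<.02)&(col.min(1)>110)&(col.max(1)-col.min(1)<60)]; print("stacktop",len(q),q.mean(0),cv2.minAreaRect(q[:,:2].astype(np.float32)))
    q=x[near&(abs(x[:,2]-.096)<.008)&(col.max(1)<50)]; print("plate top",len(q),q.mean(0) if len(q) else "",cv2.minAreaRect(q[:,:2].astype(np.float32)) if len(q) else "")
    q=x[(abs(x[:,2]-.03)<.006)&(col[:,0]-col[:,2]>70)&(np.hypot(*(x[:,:2]-C).T)<.17)&(np.hypot(*(x[:,:2]-C).T)>.138)]; print("brass",len(q),q.mean(0) if len(q) else "")
    q=x[(abs(x[:,2]-.012)<.005)&(x[:,1]>.09)&(col[:,0]-col[:,2]>50)&(abs(x[:,0]-C[0])<.2)]; print("base tongue",len(q),cv2.minAreaRect(q[:,:2].astype(np.float32)))
    Y=X.reshape(-1,3); m=(Y[:,2]>.25)&(abs(Y[:,0]-.5)<.3)&(Y[:,1]>-.3)&(Y[:,1]<.5)
    H,_,_=np.histogram2d(Y[m,0],Y[m,1],bins=[np.arange(.2,.85,.1),np.arange(-.3,.55,.1)]); print(H.astype(int)); print(np.percentile(Y[m,2],[0,5,50,95]) if m.any() else "")
E
python3 m2.py
```

```text
scene cheektops 518 ((0.5756030678749084, 0.09454922378063202), (0.12746766209602356, 0.07987507432699203), 76.98483276367188)
stacktop 427 [0.57611641 0.09538436 0.09909946] ((0.5814861059188843, 0.13199275732040405), (0.1959119737148285, 0.07303935289382935), 76.19361114501953)
plate top 53 [0.59920127 0.21120937 0.09494969] ((0.5593507885932922, 0.14147523045539856), (0.2020416110754013, 0.03737226128578186), 60.76555633544922)
brass 49 [ 0.38137041 -0.07364001  0.03034248]
base tongue 180 ((0.629897952079773, 0.23490869998931885), (0.35510340332984924, 0.13720877468585968), 61.3264045715332)
[[  0   0  78   0   0   0   0   0]
 [  0 103  79   0   0   0   0   0]
 [157  87   0   0   0   0   0   0]
 [ 41   0   0   0 103   0   0   0]
 [  0   0   0   0   1   0   0   0]
 [  0   0   0   0   0   0   0   0]]
[0.37035483 0.37896961 0.48454627 0.63825737]
side cheektops 675 ((0.576298713684082, 0.09921178221702576), (0.12568949162960052, 0.07966765761375427), 76.60083770751953)
stacktop 605 [0.57882003 0.10379212 0.09687224] ((0.580610454082489, 0.0983496755361557), (0.1211928129196167, 0.06956055015325546), 76.76415252685547)
plate top 164 [0.59824656 0.1982789  0.09679074] ((0.5848163962364197, 0.14281654357910156), (0.19890524446964264, 0.07553290575742722), 76.49960327148438)
brass 30 [ 0.3917924  -0.07239592  0.02995256]
base tongue 429 ((0.5914402008056641, 0.16815869510173798), (0.18411852419376373, 0.09950718283653259), 74.9066162109375)
[[   0    0   64    0    0    0  263 2845]
 [   0   53   65    0    0    0    0    0]
 [  93   50    0    0    0    0    0    0]
 [  38    0    0    0  327    0    0 1256]
 [   0    0    0    0   73    0    0 1515]
 [   0    0    0    0    0    0    0    0]]
[0.35636725 0.55717082 0.67372328 0.72199166]
```

```bash
python3 - <<'E'
from h import *
for n in ("scene","side"):
    f=np.load(n+"0.npz"); X=cloud(ctrl.get_calibration(n),f["d"]); Y=X.reshape(-1,3)
    i=np.indices(f["d"].shape).reshape(2,-1)
    m=(Y[:,2]>.13)&(Y[:,0]>.1)&(Y[:,0]<.85)&(Y[:,1]>-.4)&(Y[:,1]<.75)
    K=np.floor(Y[m][:,:2]*10).astype(int)
    for k in np.unique(K,axis=0):
        s=(K==k).all(1)
        if s.sum()>15: print(n,k/10,s.sum(),Y[m][s][:,2].min().round(2),Y[m][s][:,2].max().round(2),"px",np.median(i[1][m][s]),np.median(i[0][m][s]))
E
```

```text
scene [0.1 0. ] 1701 0.49 0.73 px 112.0 50.0
scene [0.1 0.1] 647 0.64 0.74 px 107.0 8.0
scene [0.1 0.6] 18 0.57 0.61 px 66.5 6.5
scene [ 0.2 -0.1] 78 0.52 0.56 px 216.0 92.0
scene [ 0.3 -0.4] 267 0.52 0.59 px 377.0 144.0
scene [ 0.3 -0.2] 103 0.46 0.52 px 278.0 121.0
scene [ 0.3 -0.1] 79 0.51 0.56 px 247.0 99.0
scene [ 0.4 -0.4] 465 0.13 0.62 px 392.0 117.0
scene [ 0.4 -0.3] 200 0.13 0.43 px 339.0 163.5
scene [ 0.4 -0.2] 87 0.42 0.47 px 312.0 142.0
scene [ 0.5 -0.4] 210 0.16 0.61 px 397.0 240.0
scene [ 0.5 -0.3] 41 0.37 0.39 px 369.0 171.0
scene [0.5 0.1] 103 0.62 0.64 px 284.0 2.0
scene [0.5 0.7] 38 0.46 0.51 px 166.5 6.5
scene [ 0.6 -0.4] 90 0.22 0.33 px 435.5 222.5
scene [ 0.7 -0.4] 251 0.13 0.28 px 461.0 224.0
scene [ 0.7 -0.3] 170 0.13 0.23 px 436.0 204.0
scene [ 0.8 -0.4] 753 0.14 0.3 px 477.0 183.0
scene [ 0.8 -0.3] 170 0.13 0.25 px 438.0 198.5
side [0.1 0.3] 82 0.71 0.73 px 592.0 4.0
side [0.1 0.4] 1312 0.66 0.73 px 583.0 30.0
side [0.1 0.5] 913 0.64 0.69 px 588.0 98.0
side [0.1 0.6] 1044 0.36 0.65 px 595.0 178.0
side [ 0.2 -0.1] 64 0.53 0.56 px 460.0 29.0
side [0.2 0.3] 263 
[... 339 characters left out ...]
 [ 0.4 -0.2] 50 0.42 0.47 px 391.5 54.0
side [ 0.5 -0.4] 186 0.16 0.36 px 344.0 99.5
side [ 0.5 -0.3] 38 0.36 0.39 px 354.5 64.0
side [0.5 0.1] 327 0.62 0.66 px 310.0 6.0
side [0.5 0.4] 1256 0.57 0.7 px 265.0 83.0
side [0.5 0.6] 980 0.51 0.56 px 256.0 195.0
side [0.5 0.7] 460 0.47 0.52 px 271.0 278.0
side [ 0.6 -0.4] 93 0.22 0.34 px 318.0 77.0
side [0.6 0.1] 73 0.63 0.65 px 297.0 5.0
side [0.6 0.4] 1515 0.56 0.73 px 251.0 68.0
side [0.6 0.6] 60 0.54 0.56 px 226.0 186.0
side [ 0.7 -0.4] 268 0.13 0.27 px 278.0 116.0
side [ 0.7 -0.3] 95 0.13 0.21 px 268.0 128.0
side [ 0.8 -0.4] 18 0.14 0.28 px 270.0 76.5
side [ 0.8 -0.3] 236 0.13 0.21 px 260.0 128.0
side [ 0.8 -0.2] 468 0.13 0.25 px 248.0 130.0
```

Request:
drive_tool(
  linear=[
    [0.015,-0.035,0],
    [0.015,-0.035,0],
    [0.015,-0.035,0],
    [0.015,-0.035,0],
    [0.015,-0.035,0],
  ],
  turn=[-0.12,-0.12,-0.12,-0.12,-0.12],
  hand=[0.085,0.085,0.085,0.085,0.085],
)

```text
clock: 0.52
ee_pos: [0.3053, 0.4309, 0.2308]
eef_rot: [[-0.567, 0.824, -0.001], [0.824, 0.567, -0.001], [-0.0, -0.001, -1.0]]
contact_force: [0.5, -0.5, -0.3]
finger_gap: 0.0847
grasp_force: 0.0
```

Request:
drive_tool(
  linear=[
    [0.015,-0.035,0],
    [0.015,-0.035,0],
    [0.015,-0.035,0],
    [0.015,-0.035,0],
    [0.015,-0.035,0],
  ],
  turn=[-0.12,-0.12,-0.12,-0.12,-0.12],
  hand=[0.085,0.085,0.085,0.085,0.085],
)

```text
clock: 0.93
ee_pos: [0.3802, 0.256, 0.2312]
eef_rot: [[-0.003, 1.0, -0.0], [1.0, 0.003, -0.0], [-0.0, -0.0, -1.0]]
contact_force: [0.2, 0.3, 0.5]
finger_gap: 0.0851
grasp_force: 0.0
```

Request:
drive_tool(
  linear=[
    [0.015,-0.035,0],
    [0.015,-0.035,0],
    [0.015,-0.035,0],
    [0.015,-0.035,0],
    [0.015,-0.035,0],
  ],
  turn=[-0.12,-0.12,-0.12,-0.12,-0.12],
  hand=[0.085,0.085,0.085,0.085,0.085],
)

```text
clock: 1.35
ee_pos: [0.4551, 0.0811, 0.2313]
eef_rot: [[0.562, 0.827, 0.0], [0.827, -0.562, 0.0], [0.0, -0.0, -1.0]]
contact_force: [0.6, 0.4, 0.1]
finger_gap: 0.0851
grasp_force: 0.0
```

```bash
python3 - <<'E'
from h import *
p,d,c=grab("side"); q,e,c2=grab("scene"); save("chk1",np.vstack([p[0:280,220:620],q[0:280,50:450]]))
f=np.load("scene0.npz"); X=cloud(ctrl.get_calibration("scene"),f["d"])
col=f["p"].astype(int)
m=(X[...,2]>.3)&(X[...,2]<.6)&(X[...,0]>.15)&(X[...,0]<.62)&(X[...,1]>-.32)&(X[...,1]<.1); q=X[m]
for a in np.arange(.15,.62,.05):
    s=q[abs(q[:,0]-a)<.015]
    if len(s): print(a.round(2),np.median(s,0).round(3),len(s))
s=ctrl.read_state(); print(np.round(s["qpos"],2),np.round(s["ee_pos"],3),np.round(s["tau"],1))
E
```

```text
0.3 [ 0.3   -0.074  0.558] 51
0.35 [ 0.349 -0.104  0.511] 56
0.4 [ 0.401 -0.153  0.465] 56
0.45 [ 0.456 -0.209  0.416] 86
0.5 [ 0.5   -0.248  0.387] 44
0.55 [ 0.563 -0.319  0.32 ] 3
[-0.33  0.13  0.12  2.02 -0.02  0.99 -0.81] [0.457 0.076 0.231] [  0.8 -34.4   1.5 -26.8   0.1  -0.1  -0.3]
```

View pics/chk1.png

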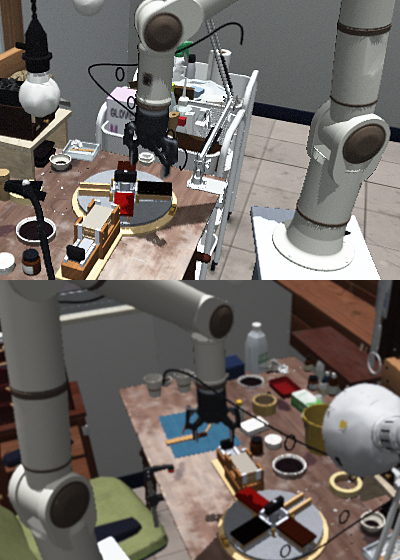

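The side crop shows the gripper above the rig and the scene crop shows it approaching from the left. A thin lamp cable crosses ahead of the forearm, so I'll advance in small steps and watch the torques.

Request:
drive_tool(
  linear=[
    [0.01,-0.02,0],
    [0.01,-0.02,0],
    [0.01,-0.02,0],
    [0.01,-0.015,0],
    [0.01,-0.01,0],
  ],
  turn=[-0.12,-0.12,-0.12,-0.12,-0.12],
  hand=[0.085,0.085,0.085,0.085,0.085],
)

```text
clock: 1.87
ee_pos: [0.505, -0.0037, 0.231]
eef_rot: [[0.931, 0.364, -0.001], [0.364, -0.931, -0.001], [-0.001, 0.0, -1.0]]
contact_force: [0.9, -0.0, -0.0]
finger_gap: 0.0854
grasp_force: 0.0
```

```bash
python3 -c "
from h import *
s=ctrl.read_state(); print(np.round(s['qpos'],2),np.round(s['ee_pos'],3),np.round(s['tau'],1))"
```

```text
[-0.26  0.21  0.25  1.93 -0.06  1.01 -1.19] [ 0.505 -0.004  0.231] [ -0.  -40.4   1.2 -26.    0.2  -0.1   1.6]
```

Request:
drive_tool(
  linear=[
    [0.004,-0.008,0],
    [0.004,-0.008,0],
    [0.004,-0.008,0],
    [0.004,-0.008,0],
    [0.004,-0.008,0],
  ],
  turn=[0,0,0,0,0],
  hand=[0.085,0.085,0.085,0.085,0.085],
)

```text
clock: 2.28
ee_pos: [0.5251, -0.0423, 0.2312]
eef_rot: [[0.928, 0.373, -0.0], [0.373, -0.928, 0.0], [-0.0, -0.0, -1.0]]
contact_force: [-1.5, 1.5, -0.3]
finger_gap: 0.0849
grasp_force: 0.0
```

```bash
python3 -c "
from h import *
s=ctrl.read_state(); print(np.round(s['qpos'],2),np.round(s['ee_pos'],3),np.round(s['tau'],1))"
```

```text
[-0.2   0.25  0.27  1.88 -0.08  1.02 -1.09] [ 0.525 -0.042  0.231] [ -0.7 -42.1   2.2 -26.6   0.1  -0.   -0.3]
```

Request:
drive_tool(
  linear=[
    [0.001,-0.006,0],
    [0.001,-0.006,0],
    [0.001,-0.006,0],
    [0.001,-0.006,0],
    [0.001,-0.006,0],
  ],
  turn=[0,0,0,0,0],
  hand=[0.085,0.085,0.085,0.085,0.085],
)

```text
clock: 2.7
ee_pos: [0.53, -0.0725, 0.2313]
eef_rot: [[0.929, 0.371, -0.0], [0.371, -0.929, 0.0], [0.0, -0.0, -1.0]]
contact_force: [0.1, -0.6, -0.8]
finger_gap: 0.0851
grasp_force: 0.0
```

```bash
python3 -c "
from h import *
s=ctrl.read_state(); print(np.round(s['qpos'],2),np.round(s['ee_pos'],3),np.round(s['tau'],1))"
```

```text
[-0.16  0.27  0.29  1.86 -0.09  1.02 -1.02] [ 0.53  -0.073  0.231] [ -0.5 -42.7   2.5 -26.9   0.   -0.   -0.2]
```

Request:
drive_tool(
  linear=[
    [0,-0.006,0],
    [0,-0.006,0],
    [0,-0.006,0],
    [-0.001,-0.006,0],
    [-0.002,-0.006,0],
  ],
  turn=[-0.11,-0.11,-0.11,0,0],
  hand=[0.085,0.085,0.085,0.085,0.085],
)

```text
clock: 3.12
ee_pos: [0.5271, -0.1025, 0.2313]
eef_rot: [[0.999, 0.053, 0.0], [0.053, -0.999, -0.0], [0.0, 0.0, -1.0]]
contact_force: [0.9, -0.6, -0.1]
finger_gap: 0.0851
grasp_force: 0.0
```

```bash
cat > hub.py <<'E'
from h import *
import sys
p,d,c=grab("wrist"); X=cloud(c,d); save(sys.argv[1],p)
s=ctrl.read_state(); print(np.round(s['qpos'],2),np.round(s['ee_pos'],4),np.round(s['tau'],1), np.degrees(np.arctan2(s['eef_rot'][1][1],s['eef_rot'][0][1])))
m=(X[...,2]>.105)&(X[...,2]<.120)&(np.hypot(X[...,0]-.527,X[...,1]+.1045)<.06); q=X[m]
print(len(q),cv2.minAreaRect(q[:,:2].astype(np.float32)) if len(q)>5 else "",np.median(q[:,2]) if len(q) else "")
col=p.astype(int)
m=(abs(X[...,2]-.034)<.006)&(col.max(-1)-col.min(-1)<25)&(col.mean(-1)>60)&(np.hypot(X[...,0]-.527,X[...,1]+.1045)<.16); q=X[m]
print("disc",len(q),cv2.minEnclosingCircle(q[:,:2].astype(np.float32)) if len(q) else "")
E
python3 hub.py w1
```

```text
[-0.15  0.28  0.36  1.86 -0.11  1.03 -1.27] [ 0.5264 -0.1041  0.2313] [ -2.8 -41.3   0.5 -27.6  -0.6  -0.1  -0.2] -87.03130516038921
1566 ((0.5277572274208069, -0.10600633174180984), (0.06293268501758575, 0.017618326470255852), 3.796525716781616) 0.11365784493006276
disc 33075 ((0.5212752819061279, -0.10560063272714615), 0.1467391401529312)
```

View pics/w1.png

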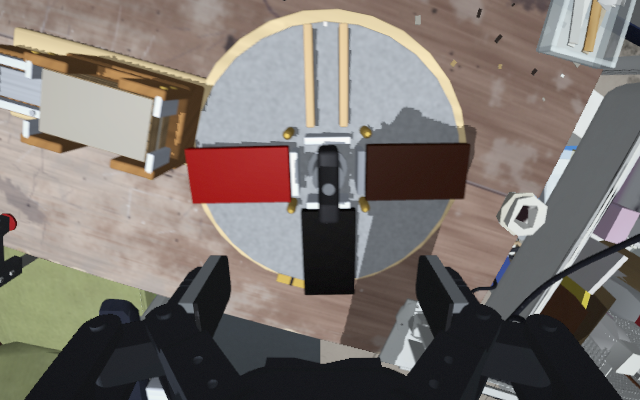

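The wrist view shows the hub bar at (328,185), the empty nest upward (327,75), the red board left (240,175), the magazine far left and the brass mark at (290,281). The hub measures (0.527,-0.1055) with the bar at about 3.5°.

Request:
drive_tool(
  linear=[
    [0,-0.0015,-0.02],
    [0.0005,0,-0.02],
    [0,0,-0.02],
    [0,0,-0.02],
    [0,0,-0.02],
  ],
  turn=[0.008,0,0,0,0],
  hand=[0.085,0.085,0.085,0.085,0.085],
)

```text
clock: 3.58
ee_pos: [0.5275, -0.1035, 0.1306]
eef_rot: [[0.998, 0.061, 0.0], [0.061, -0.998, 0.0], [0.0, -0.0, -1.0]]
contact_force: [0.9, 0.9, 0.2]
finger_gap: 0.0849
grasp_force: 0.0
```

Request:
drive_tool(
  linear=[
    [0,0,-0.02],
    [0,0,-0.015],
    [0,0,-0.012],
    [0,0,0],
    [0,0,0],
  ],
  turn=[0,0,0,0,0],
  hand=[0.085,0.085,0.07,0.05,0.05],
)

```text
clock: 4.0
ee_pos: [0.5272, -0.1036, 0.084]
eef_rot: [[0.998, 0.059, -0.001], [0.059, -0.998, 0.0], [-0.001, -0.0, -1.0]]
contact_force: [-0.1, -0.2, 0.5]
finger_gap: 0.0513
grasp_force: 0.0
```

Request:
drive_tool(
  linear=[
    [0,0,0],
    [0,0,0],
    [0,0,0],
    [0,0,0],
    [0,0,0],
  ],
  turn=[0,0,0,0,0],
  hand=[0.03,0.022,0.014,0.01,0.01],
  grip_force=30,
)

```text
clock: 4.42
ee_pos: [0.5287, -0.1059, 0.0858]
eef_rot: [[0.998, 0.056, 0.003], [0.056, -0.998, -0.002], [0.003, 0.003, -1.0]]
contact_force: [-0.6, -3.7, 2.2]
finger_gap: 0.0176
grasp_force: 31.1
```

Request:
drive_tool(
  linear=[
    [0,-0.002,0],
    [0,0,0],
    [0,0,0],
    [0,0,0],
    [0,0,0],
  ],
  turn=[0,0.09,0.09,0.09,0.09],
  hand=[0.01,0.01,0.01,0.01,0.01],
)

```text
clock: 4.83
ee_pos: [0.5286, -0.1054, 0.0857]
eef_rot: [[0.912, 0.41, 0.002], [0.41, -0.912, 0.0], [0.002, 0.001, -1.0]]
contact_force: [-0.8, -0.1, 5.3]
finger_gap: 0.0172
grasp_force: 31.5
```

Request:
drive_tool(
  linear=[
    [0,0,0],
    [0,0,0],
    [0,0,0],
    [0,0,0],
    [0,0,0],
  ],
  turn=[0.09,0.09,0.09,0.09,0.09],
  hand=[0.01,0.01,0.01,0.01,0.01],
)

```text
clock: 5.25
ee_pos: [0.5282, -0.1049, 0.0857]
eef_rot: [[0.643, 0.766, 0.001], [0.766, -0.643, 0.001], [0.002, 0.001, -1.0]]
contact_force: [-2.1, 1.1, 7.3]
finger_gap: 0.0177
grasp_force: 31.7
```

Request:
drive_tool(
  linear=[
    [0,0,0],
    [0,0,0],
    [0,0,0],
    [0,0,0],
    [0,0,0],
  ],
  turn=[0.09,0.09,0.09,0.09,0.09],
  hand=[0.01,0.01,0.01,0.01,0.01],
)

```text
clock: 5.67
ee_pos: [0.5276, -0.1046, 0.0857]
eef_rot: [[0.246, 0.969, 0.0], [0.969, -0.246, 0.001], [0.001, 0.0, -1.0]]
contact_force: [-3.5, 2.1, 8.8]
finger_gap: 0.0176
grasp_force: 32.0
```

Request:
drive_tool(
  linear=[
    [0,0,0],
    [0,0,0],
    [0,0,0],
    [0,0,0],
    [0,0,0],
  ],
  turn=[0.025,0,0,0,0],
  hand=[0.01,0.01,0.01,0.01,0.01],
)

```text
clock: 6.08
ee_pos: [0.5276, -0.1046, 0.0857]
eef_rot: [[0.225, 0.974, 0.0], [0.974, -0.225, 0.001], [0.001, 0.0, -1.0]]
contact_force: [-3.7, 1.5, 9.0]
finger_gap: 0.0175
grasp_force: 32.0
```

```bash
cat > tab.py <<'E'
from h import *
import sys
C=np.array([.5272,-.1055])
p,d,c=grab("side"); X=cloud(c,d); x=X.reshape(-1,3); col=p.reshape(-1,3).astype(int)
r=np.hypot(*(x[:,:2]-C).T)
zz=(abs(x[:,2]-.066)<.006)&(r>.045)&(r<.145)
m=zz&(col[:,0]>80)&(col[:,1]<45)&(col[:,2]<45); q=x[m]; v=q[:,:2].mean(0)-C; print("red",len(q),np.degrees(np.arctan2(v[1],v[0])),np.linalg.norm(v))
m=zz&(col.max(1)<35); q=x[m]; v=q[:,:2].mean(0)-C; print("black",len(q),np.degrees(np.arctan2(v[1],v[0])),np.linalg.norm(v))
E
python3 tab.py
```

```text
red 349 165.21278439162052 0.09114378289295277
black 236 -83.70724814008557 0.04679864717890272
```

Request:
drive_tool(
  linear=[
    [0,0,0],
    [0,0,0],
    [0,0,0.03],
    [0,0,0.04],
    [0,0,0.04],
  ],
  turn=[0,0,0,0,0],
  hand=[0.06,0.06,0.06,0.06,0.06],
)

```text
clock: 6.55
ee_pos: [0.5264, -0.1054, 0.1946]
eef_rot: [[0.226, 0.974, -0.003], [0.974, -0.226, 0.0], [-0.0, -0.003, -1.0]]
contact_force: [0.7, -0.1, 0.6]
finger_gap: 0.0601
grasp_force: 0.0
```

Request:
drive_tool(
  linear=[
    [0.004,0.014,0.04],
    [0.005,0.02,0.02],
    [0.005,0.02,0],
    [0,0,0],
    [0,0,0],
  ],
  turn=[0,0,0,0,0],
  hand=[0.06,0.06,0.06,0.06,0.06],
)

```text
clock: 6.97
ee_pos: [0.5417, -0.0505, 0.2539]
eef_rot: [[0.223, 0.975, 0.001], [0.975, -0.223, 0.0], [0.0, 0.001, -1.0]]
contact_force: [0.5, -2.0, -0.8]
finger_gap: 0.0599
grasp_force: 0.0
```

```bash
cat > w.py <<'E'
from h import *
import sys
p,d,c=grab("wrist"); X=cloud(c,d); save(sys.argv[1],p); np.savez(sys.argv[1]+".npz",p=p,d=d,X=X)
s=ctrl.read_state(); print(np.round(s['qpos'],2),np.round(s['ee_pos'],4),np.degrees(np.arctan2(s['eef_rot'][1][1],s['eef_rot'][0][1])))
C=np.array([.5275,-.1052]); r=np.hypot(X[...,0]-C[0],X[...,1]-C[1]); col=p.astype(int)
def rect(n,m):
    m=cv2.morphologyEx(m.astype(np.uint8),cv2.MORPH_OPEN,np.ones((3,3)))
    k,l,st,_=cv2.connectedComponentsWithStats(m)
    if k<2: print(n,"none");return
    j=1+np.argmax(st[1:,4]); q=X[l==j]; print(n,len(q),np.round(np.median(q,0),4),[np.round(v,4) for v in cv2.minAreaRect(q[:,:2].astype(np.float32))],"px",st[j][:4])
dark=col.max(-1)<60
rect("bar",(X[...,2]>.105)&(X[...,2]<.120)&(r<.06))
rect("red",(abs(X[...,2]-.066)<.006)&(col[...,0]>80)&(col[...,1]<60)&(r<.16))
rect("cheeks",(abs(X[...,2]-.105)<.004)&(r>.13)&(r<.32)&(X[...,1]>.0))
rect("stack",(abs(X[...,2]-.097)<.003)&(r>.13)&(r<.32)&(col.min(-1)>100))
rect("plate",(abs(X[...,2]-.098)<.004)&(r>.25)&(r<.4)&dark)
rect("base",(abs(X[...,2]-.012)<.004)&(r>.15)&(r<.45)&(col[...,0]-col[...,2]>40))
# bearers: z .056, inside r .05-.15, wood
for k in (-1,1):
    rect("bearer%d"%k,(abs(X[...,2]-.056)<.005)&(r<.15)&(r>.04)&(col[...,0]-col[...,2]>40)&(((X[...,0]-C[0])*.973-(X[...,1]-C[1])*.230)*k>0)&(X[...,1]>-.07))
E
python3 w.py w2
```

```text
[ 0.08  0.26 -0.04  1.81  0.01  1.08 -0.19] [ 0.5411 -0.0519  0.2532] -13.00754478405075
bar 1152 [ 0.5276 -0.1021  0.1136] [array([ 0.5269, -0.1056]), array([0.0628, 0.018 ]), np.float64(76.8628)] px [311 205  20  63]
red 4133 [ 0.4434 -0.0856  0.0665] [array([ 0.4424, -0.0865]), array([0.0548, 0.099 ]), np.float64(76.6944)] px [195 195  93  48]
cheeks 687 [0.5986 0.0433 0.1045] [array([0.5935, 0.0492]), array([0.0394, 0.0232]), np.float64(75.1563)] px [342  26  30  51]
stack 4018 [0.5707 0.0724 0.0972] [array([0.5707, 0.072 ]), array([0.0481, 0.0554]), np.float64(75.9703)] px [291   0  67  62]
plate none
base 744 [0.4399 0.0198 0.0119] [array([0.4427, 0.0075]), array([0.1703, 0.0295]), np.float64(37.0019)] px [197  76  87 114]
bearer-1 639 [ 0.532  -0.0134  0.0558] [array([ 0.5314, -0.0156]), array([0.0908, 0.0073]), np.float64(76.7268)] px [302  90   8  89]
bearer1 643 [ 0.5631 -0.0182  0.0558] [array([ 0.5626, -0.0229]), array([0.091 , 0.0073]), np.float64(77.6266)] px [333  90   8  89]
```

View pics/w2.png

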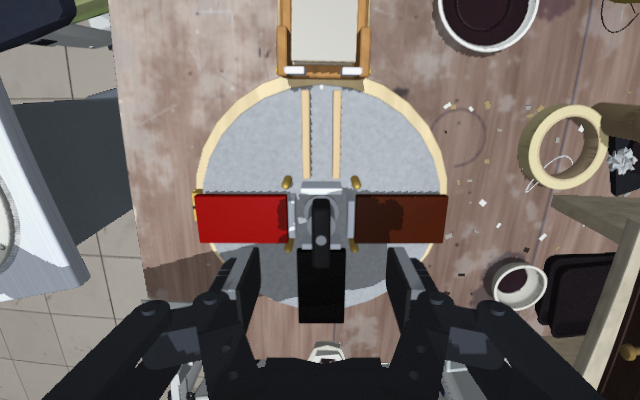

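The wrist view shows the empty nest's bearers (306..338, 90..180) lined up with the magazine mouth (322,72), at 76.9° against about 76.5° for the rig. That is good enough, so next is the feed slide, after checking the jar and saucer for clearance.

```bash
python3 - <<'E'
from h import *
for n in ("scene","side"):
    f=np.load(n+"0.npz"); X=cloud(ctrl.get_calibration(n),f["d"])
    C=np.array([.527,-.1056]); u=np.array([.2334,.9724]); v=np.array([.9724,-.2334])
    D=X[...,:2]-C; a=D@u; b=D@v
    m=(X[...,2]>.015)&(X[...,2]<.3)&(a>.2)&(a<.6)&(abs(b)<.2)
    k,l,st,_=cv2.connectedComponentsWithStats(m.astype(np.uint8))
    for j in range(1,k):
        if st[j,4]>12:
            s=l==j; print(n,"along",a[s].min().round(3),a[s].max().round(3),"across",b[s].min().round(3),b[s].max().round(3),"z",X[s][:,2].max().round(3),st[j])
    s=(X[...,2]>.09)&(X[...,2]<.104)&(a>.3)&(a<.38)&(abs(b)<.05); print("plate",s.sum(),a[s].min(),a[s].max(),b[s].min(),b[s].max())
E
```

```text
scene along 0.558 0.588 across 0.13 0.155 z 0.088 [286 119   8  10  43]
scene along 0.548 0.583 across 0.123 0.158 z 0.061 [284 127  10  13  95]
scene along 0.455 0.53 across 0.114 0.199 z 0.036 [289 138  26  16 236]
scene along 0.2 0.379 across -0.047 0.137 z 0.109 [ 264  155   49   53 1098]
scene along 0.347 0.411 across 0.157 0.2 z 0.031 [315 154  15  12 127]
scene along 0.201 0.285 across 0.119 0.2 z 0.027 [323 174  18  20  78]
scene along 0.355 0.372 across -0.2 -0.177 z 0.043 [216 184   8   9  52]
plate 63 0.328522144291255 0.34926320483743983 -0.021035790242430442 0.023947874493484095
side along 0.2 0.373 across -0.043 0.044 z 0.109 [ 281  213   53   71 2291]
side along 0.2 0.259 across 0.117 0.136 z 0.029 [267 225   9  14  33]
side along 0.274 0.292 across 0.141 0.199 z 0.025 [238 236  22   7  38]
side along 0.344 0.39 across 0.092 0.136 z 0.063 [242 249  19  24 373]
side along 0.353 0.413 across 0.157 0.2 z 0.029 [213 253  22  19 268]
side along 0.459 0.593 across 0.116 0.2 z 0.085 [ 184  284   44   46 1081]
side along 0.362 0.384 across -0.2 -0.175 z 0.042 [360 294  12  13 109]
plate 118 0.3351873135337888 0.3545094703178558 -0.02326128491052435 0.02367784480125432
```

Request:
drive_tool(
  linear=[
    [0.008,0.03,-0.017],
    [0.008,0.03,-0.017],
    [0.008,0.03,-0.017],
    [0.008,0.03,-0.017],
    [0.008,0.03,-0.017],
  ],
  turn=[0,0,0,0,0],
  hand=[0.04,0.02,0,0,0],
)

```text
clock: 7.43
ee_pos: [0.5813, 0.0974, 0.1667]
eef_rot: [[0.228, 0.974, -0.001], [0.974, -0.228, -0.001], [-0.001, -0.001, -1.0]]
contact_force: [0.5, -0.3, -0.7]
finger_gap: 0.0005
grasp_force: 0.0
```

Request:
drive_tool(
  linear=[
    [0.007,0.034,0],
    [0.007,0.034,0],
    [0.007,0.034,0],
    [0.007,0.034,0],
    [0.0075,0.035,0],
  ],
  turn=[0,0,0,0,0],
  hand=[0,0,0,0,0],
)

```text
clock: 7.85
ee_pos: [0.6172, 0.2682, 0.1671]
eef_rot: [[0.228, 0.974, -0.002], [0.974, -0.228, -0.002], [-0.003, -0.001, -1.0]]
contact_force: [1.2, -0.2, 0.7]
finger_gap: 0.0
grasp_force: 0.0
```

Request:
drive_tool(
  linear=[
    [0,0,-0.02],
    [0,0,-0.02],
    [0,0,-0.02],
    [0,0,-0.02],
    [0,0,-0.008],
  ],
  turn=[0,0,0,0,0],
  hand=[0,0,0,0,0],
)

```text
clock: 8.27
ee_pos: [0.615, 0.266, 0.076]
eef_rot: [[0.228, 0.974, -0.006], [0.974, -0.228, -0.004], [-0.005, -0.005, -1.0]]
contact_force: [0.5, -0.1, -0.3]
finger_gap: -0.0
grasp_force: 0.0
```

```bash
python3 - <<'E'
from h import *
s=ctrl.read_state(); D=np.array(s["ee_pos"][:2])-[.527,-.1056]; print(D@[.2334,.9724],D@[.9724,-.2334],s["ee_pos"][2])
p,d,c=grab("side"); save("push",cv2.resize(p[160:320,240:440],None,fx=3,fy=3,interpolation=cv2.INTER_CUBIC))
E
```

```text
0.38190055171486936 -0.0011860254909123933 0.07597242762568424
```

View pics/push.png

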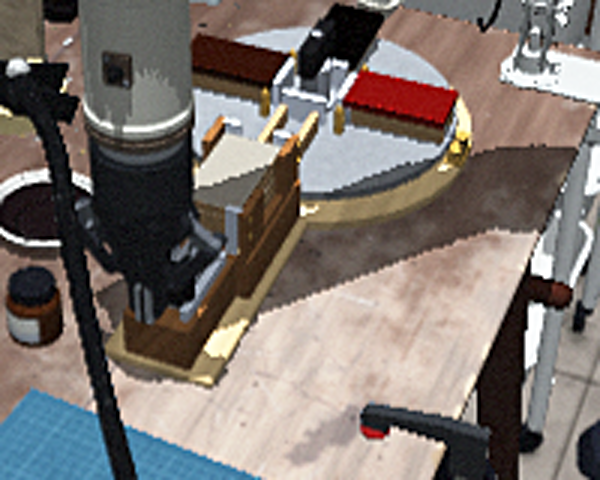

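The side crop shows the shut fingers behind the push plate at (155,310), with the jar and saucer clear of them.

Request:
drive_tool(
  linear=[
    [-0.0014,-0.0058,0],
    [-0.0014,-0.0058,0],
    [-0.0014,-0.0058,0],
    [-0.0014,-0.0058,0],
    [-0.0014,-0.0058,0],
  ],
  turn=[0,0,0,0,0],
  hand=[0,0,0,0,0],
)

```text
clock: 8.73
ee_pos: [0.6111, 0.2403, 0.082]
eef_rot: [[0.226, 0.974, 0.003], [0.974, -0.226, 0.002], [0.003, 0.003, -1.0]]
contact_force: [2.4, 4.3, -0.9]
finger_gap: 0.0001
grasp_force: 2.1
```

Request:
drive_tool(
  linear=[
    [-0.0014,-0.0058,0],
    [-0.0014,-0.0058,0],
    [-0.0014,-0.0058,0],
    [-0.0014,-0.0058,0],
    [-0.0014,-0.0058,0],
  ],
  turn=[0,0,0,0,0],
  hand=[0,0,0,0,0],
)

```text
clock: 9.15
ee_pos: [0.6046, 0.2135, 0.0821]
eef_rot: [[0.225, 0.974, 0.005], [0.974, -0.225, 0.004], [0.005, 0.004, -1.0]]
contact_force: [3.3, 5.3, -0.8]
finger_gap: 0.0
grasp_force: 3.3
```

Request:
drive_tool(
  linear=[
    [-0.0012,-0.0049,0],
    [-0.0012,-0.0049,0],
    [-0.0007,-0.0029,0],
    [-0.0007,-0.0029,0],
    [0,0,0],
  ],
  turn=[0,0,0,0,0],
  hand=[0,0,0,0,0],
)

```text
clock: 9.57
ee_pos: [0.6007, 0.1974, 0.082]
eef_rot: [[0.225, 0.974, 0.004], [0.974, -0.225, 0.004], [0.005, 0.003, -1.0]]
contact_force: [3.4, 4.8, -0.1]
finger_gap: -0.0001
grasp_force: 2.6
```

Request:
drive_tool(
  linear=[
    [-0.0007,-0.0029,0],
    [-0.0007,-0.0029,0],
    [-0.0007,-0.0029,0],
    [-0.0007,-0.0029,0],
    [0,0,0],
  ],
  turn=[0,0,0,0,0],
  hand=[0,0,0,0,0],
)

```text
clock: 9.98
ee_pos: [0.598, 0.1865, 0.082]
eef_rot: [[0.225, 0.974, 0.005], [0.974, -0.225, 0.004], [0.005, 0.004, -1.0]]
contact_force: [4.0, 6.1, -1.5]
finger_gap: 0.0002
grasp_force: 3.1
```

Request:
drive_tool(
  linear=[
    [-0.0005,-0.0019,0],
    [-0.0005,-0.0019,0],
    [-0.0005,-0.0019,0],
    [0,0,0],
    [0,0,0],
  ],
  turn=[0,0,0,0,0],
  hand=[0,0,0,0,0],
)

```text
clock: 10.4
ee_pos: [0.5971, 0.1826, 0.0821]
eef_rot: [[0.224, 0.975, 0.006], [0.975, -0.224, 0.006], [0.007, 0.005, -1.0]]
contact_force: [5.0, 9.2, -2.2]
finger_gap: 0.0001
grasp_force: 4.8
```

Request:
drive_tool(
  linear=[
    [-0.0005,-0.0019,0],
    [-0.0005,-0.0019,0],
    [0,0,0],
    [0,0,0],
    [0,0,0],
  ],
  turn=[0,0,0,0,0],
  hand=[0,0,0,0,0],
)

```text
clock: 10.82
ee_pos: [0.597, 0.1825, 0.0823]
eef_rot: [[0.221, 0.975, 0.009], [0.975, -0.222, 0.01], [0.012, 0.006, -1.0]]
contact_force: [8.7, 15.3, -8.0]
finger_gap: 0.0001
grasp_force: 8.4
```

Slide is fully in, on its stop. Backing off, lifting, and going to look at the blank.

Request:
drive_tool(
  linear=[
    [0.0023,0.0097,0],
    [0.0023,0.0097,0],
    [0.0023,0.0097,0],
    [0.0023,0.0097,0],
    [0.0023,0.0097,0],
  ],
  turn=[0,0,0,0,0],
  hand=[0,0,0,0,0],
)

```text
clock: 11.23
ee_pos: [0.6053, 0.2232, 0.0805]
eef_rot: [[0.226, 0.974, -0.0], [0.974, -0.226, -0.001], [-0.001, -0.0, -1.0]]
contact_force: [1.4, 0.8, 0.1]
finger_gap: -0.0003
grasp_force: 0.5
```

Request:
drive_tool(
  linear=[
    [0.0023,0.0097,0],
    [0.0023,0.0097,0],
    [0.0023,0.0097,0],
    [0.0023,0.0097,0],
    [0.0023,0.0097,0],
  ],
  turn=[0,0,0,0,0],
  hand=[0,0,0,0,0],
)

```text
clock: 11.65
ee_pos: [0.6167, 0.272, 0.08]
eef_rot: [[0.226, 0.974, -0.001], [0.974, -0.226, -0.001], [-0.001, -0.001, -1.0]]
contact_force: [-0.0, -0.4, -0.2]
finger_gap: 0.0001
grasp_force: 0.0
```

Request:
drive_tool(
  linear=[
    [0,0,0.03],
    [0,0,0.03],
    [0,0,0.03],
    [-0.007,-0.03,0],
    [-0.007,-0.03,0],
  ],
  turn=[0,0,0,0,0],
  hand=[0,0,0,0,0],
)

```text
clock: 12.07
ee_pos: [0.6041, 0.2148, 0.1732]
eef_rot: [[0.222, 0.975, 0.005], [0.975, -0.222, 0.003], [0.004, 0.004, -1.0]]
contact_force: [0.1, 0.4, -0.9]
finger_gap: 0.0002
grasp_force: 0.0
```

Request:
drive_tool(
  linear=[
    [-0.008,-0.034,0],
    [-0.008,-0.034,0],
    [-0.008,-0.034,0],
    [-0.008,-0.034,0],
    [-0.008,-0.034,0],
  ],
  turn=[0,0,0,0,0],
  hand=[0,0.03,0.06,0.07,0.07],
)

```text
clock: 12.48
ee_pos: [0.5624, 0.0401, 0.1706]
eef_rot: [[0.226, 0.974, -0.0], [0.974, -0.226, -0.0], [-0.0, -0.0, -1.0]]
contact_force: [0.4, 0.6, -0.1]
finger_gap: 0.048
grasp_force: 0.0
```

Request:
drive_tool(
  linear=[
    [-0.007,-0.03,0.02],
    [-0.007,-0.03,0.02],
    [-0.004,-0.016,0.02],
    [0,0,0],
    [0,0,0],
  ],
  turn=[0,0,0,0,0],
  hand=[0.07,0.07,0.07,0.07,0.07],
)

```text
clock: 12.9
ee_pos: [0.5458, -0.0357, 0.2318]
eef_rot: [[0.229, 0.973, 0.003], [0.973, -0.229, -0.0], [0.0, 0.003, -1.0]]
contact_force: [-0.4, 1.1, 0.2]
finger_gap: 0.0698
grasp_force: 0.0
```

```bash
python3 w.py w3; python3 - <<'E'
from h import *
f=np.load("w3.npz"); X=f["X"]; col=f["p"].astype(int)
C=np.array([.527,-.1056]); u=np.array([.2334,.9724]); v=np.array([.9724,-.2334]); D=X[...,:2]-C; a=D@u; b=D@v
m=(abs(X[...,2]-.067)<.005)&(a>.06)&(a<.15)&(abs(b)<.05); print("blank",m.sum(),a[m].min(),a[m].max(),np.percentile(b[m],[1,50,99]),cv2.minAreaRect(X[m][:,:2].astype(np.float32)),np.median(X[m][:,2]))
E
```

```text
[ 0.07  0.29 -0.06  1.83  0.02  1.03 -0.23] [ 0.5451 -0.034   0.2306] -13.078167965597443
bar 1222 [ 0.5276 -0.1018  0.1136] [array([ 0.5267, -0.1054]), array([0.0626, 0.0174]), np.float64(77.0599)] px [310 230  20  64]
red 4087 [ 0.4462 -0.0824  0.0664] [array([ 0.4424, -0.0865]), array([0.0554, 0.0992]), np.float64(77.2428)] px [188 216  97  50]
cheeks 1394 [0.5684 0.0588 0.1028] [array([0.5679, 0.0595]), array([0.0164, 0.0548]), np.float64(77.0493)] px [287  52  71  23]
stack 2409 [0.577  0.0905 0.097 ] [array([0.5756, 0.0905]), array([0.0304, 0.0551]), np.float64(76.28)] px [287   0  72  42]
plate none
base 787 [0.438  0.0191 0.0118] [array([0.4393, 0.0064]), array([0.1641, 0.0292]), np.float64(37.8472)] px [191  94  84 114]
bearer-1 395 [ 0.5275 -0.032   0.0559] [array([ 0.5274, -0.0332]), array([0.0515, 0.0075]), np.float64(77.3878)] px [300 147   9  51]
bearer1 385 [ 0.5584 -0.0396  0.0559] [array([ 0.5583, -0.04  ]), array([0.0508, 0.0072]), np.float64(77.4625)] px [332 147   8  50]
blank 3341 0.09866550749964609 0.1496954528008509 [-0.02707036  0.00037976  0.02714443] ((0.5547289252281189, 0.015366306528449059), (0.05101502314209938, 0.05837167054414749), 76.80107116699219) 0.0672021313741996
```

View pics/w3.png

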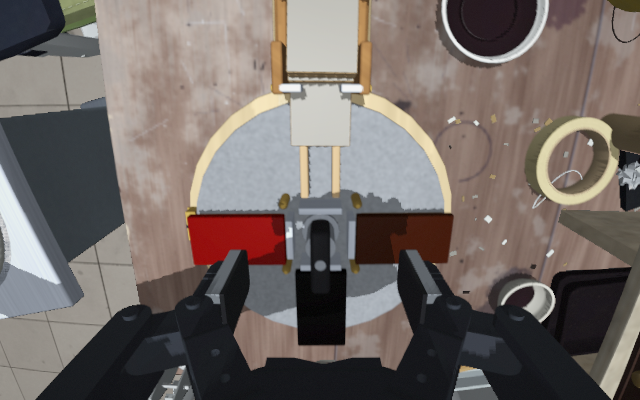

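The wrist view shows the blank sticking out of the mouth, from (290,92) to (350,145). Its inner end is 98.7 mm from the axis, centred on the bearers, with top z at 0.067. I'll grip it across at about 127 mm and draw it in.

Request:
drive_tool(
  linear=[
    [0.0023,0.0104,0],
    [0.0023,0.0104,0],
    [0.0023,0.0104,-0.025],
    [0.0023,0.0104,-0.025],
    [0.0023,0.0104,-0.025],
  ],
  turn=[0,0,0,0,0],
  hand=[0.085,0.085,0.085,0.085,0.085],
)

```text
clock: 13.37
ee_pos: [0.5565, 0.0212, 0.1541]
eef_rot: [[0.223, 0.975, 0.0], [0.975, -0.223, 0.001], [0.001, -0.0, -1.0]]
contact_force: [0.2, 0.9, -0.7]
finger_gap: 0.0849
grasp_force: 0.0
```

```bash
cat > st.py <<'E'
from h import *
s=ctrl.read_state(); D=np.array(s["ee_pos"][:2])-[.527,-.1056]; print("along",D@[.2334,.9724],"across",D@[.9724,-.2334],"z",s["ee_pos"][2],"F",np.round(s["contact_force"],1),s["finger_gap"])
E
python3 st.py
```

```text
along 0.13017011753386737 across -0.000921325649767039 z 0.1540988206926079 F [ 0.2  0.9 -0.7] 0.08487718884119061
```

Request:
drive_tool(
  linear=[
    [0,-0.003,-0.025],
    [0,0,-0.025],
    [0,0,-0.025],
    [0,0,-0.02],
    [0,0,-0.014],
  ],
  turn=[0,0,0,0,0],
  hand=[0.085,0.085,0.085,0.085,0.085],
)

```text
clock: 13.78
ee_pos: [0.5544, 0.0178, 0.0431]
eef_rot: [[0.222, 0.975, -0.005], [0.975, -0.222, 0.001], [0.0, -0.005, -1.0]]
contact_force: [-0.2, 0.8, 0.6]
finger_gap: 0.0847
grasp_force: 0.0
```

Request:
drive_tool(
  linear=[
    [0,0,0],
    [0,0,0],
    [0,0,0],
    [0,0,0],
    [0,0,0],
  ],
  turn=[0,0,0,0,0],
  hand=[0.075,0.065,0.055,0.045,0.045],
  grip_force=25,
)

```text
clock: 14.2
ee_pos: [0.557, 0.015, 0.0474]
eef_rot: [[0.225, 0.974, 0.002], [0.974, -0.225, 0.0], [0.001, 0.001, -1.0]]
contact_force: [-0.2, 0.1, -2.0]
finger_gap: 0.0555
grasp_force: 28.6
```

```bash
python3 st.py
```

```text
along 0.12425968611659853 across 0.0010176059407921254 z 0.04735835431756457 F [-0.2  0.1 -2. ] 0.05550993420763167
```

Request:
drive_tool(
  linear=[
    [-0.0012,-0.0049,0],
    [-0.0012,-0.0049,0],
    [-0.0012,-0.0049,0],
    [-0.0012,-0.0049,0],
    [-0.0012,-0.0049,0],
  ],
  turn=[0,0,0,0,0],
  hand=[0.045,0.045,0.045,0.045,0.045],
)

```text
clock: 14.62
ee_pos: [0.5505, -0.0109, 0.0468]
eef_rot: [[0.227, 0.974, 0.001], [0.974, -0.227, 0.0], [0.0, 0.001, -1.0]]
contact_force: [-0.6, 1.6, 0.9]
finger_gap: 0.0556
grasp_force: 28.8
```

Request:
drive_tool(
  linear=[
    [-0.0013,-0.0049,0],
    [-0.0013,-0.0049,0],
    [-0.0013,-0.0049,0],
    [-0.0013,-0.0049,0],
    [-0.0013,-0.0049,0],
  ],
  turn=[0,0,0,0,0],
  hand=[0.045,0.045,0.045,0.045,0.045],
)

```text
clock: 15.03
ee_pos: [0.5438, -0.0351, 0.0465]
eef_rot: [[0.226, 0.974, 0.0], [0.974, -0.226, -0.0], [0.0, 0.0, -1.0]]
contact_force: [-0.1, 0.4, -1.3]
finger_gap: 0.0554
grasp_force: 28.7
```

Request:
drive_tool(
  linear=[
    [-0.0007,-0.0029,0],
    [-0.0007,-0.0029,0],
    [-0.0005,-0.0019,0],
    [0,0,0],
    [0,0,0],
  ],
  turn=[0,0,0,0,0],
  hand=[0.045,0.045,0.045,0.045,0.045],
)

```text
clock: 15.45
ee_pos: [0.5419, -0.0423, 0.0464]
eef_rot: [[0.226, 0.974, -0.0], [0.974, -0.226, 0.0], [0.0, -0.0, -1.0]]
contact_force: [0.1, 0.3, -0.4]
finger_gap: 0.0554
grasp_force: 28.7
```

```bash
python3 st.py
```

```text
along 0.06504336769909287 across -0.00031719920449301404 z 0.04638142116149491 F [ 0.1  0.3 -0.4] 0.055398653197400595
```

Request:
drive_tool(
  linear=[
    [-0.0004,-0.0015,0],
    [-0.0004,-0.0015,0],
    [0,0,0],
    [0,0,0],
    [0,0,0],
  ],
  turn=[0,0,0,0,0],
  hand=[0.045,0.045,0.045,0.045,0.045],
)

```text
clock: 15.87
ee_pos: [0.5413, -0.0451, 0.0465]
eef_rot: [[0.226, 0.974, 0.0], [0.974, -0.226, 0.0], [0.0, 0.0, -1.0]]
contact_force: [-0.5, 0.3, 0.2]
finger_gap: 0.0552
grasp_force: 28.7
```

Request:
drive_tool(
  linear=[
    [-0.0004,-0.0015,0],
    [0,0,0],
    [0,0,0],
    [0,0,0],
    [0,0,0],
  ],
  turn=[0,0,0,0,0],
  hand=[0.045,0.045,0.045,0.045,0.045],
)

```text
clock: 16.28
ee_pos: [0.5414, -0.0453, 0.0466]
eef_rot: [[0.225, 0.974, 0.001], [0.974, -0.225, 0.001], [0.002, 0.001, -1.0]]
contact_force: [2.5, 5.3, -2.9]
finger_gap: 0.0551
grasp_force: 28.6
```

```bash
python3 st.py
```

```text
along 0.061992735201364564 across -8.236552584995398e-05 z 0.04655939590892577 F [ 2.5  5.3 -2.9] 0.055136389288075814
```

Request:
drive_tool(
  linear=[
    [-0.0002,-0.001,0],
    [0,0,0],
    [0,0,0],
    [0,0,0],
    [0,0,0],
  ],
  turn=[0,0,0,0,0],
  hand=[0.045,0.045,0.045,0.066,0.075],
)

```text
clock: 16.7
ee_pos: [0.5403, -0.0485, 0.0465]
eef_rot: [[0.226, 0.974, -0.001], [0.974, -0.226, -0.001], [-0.001, -0.0, -1.0]]
contact_force: [-0.0, 0.2, 0.2]
finger_gap: 0.0745
grasp_force: 0.0
```

Request:
drive_tool(
  linear=[
    [0,0,0],
    [0,0,0],
    [0,0,0.02],
    [0,0,0.035],
    [0,0,0.04],
  ],
  turn=[0,0,0,0,0],
  hand=[0.075,0.075,0.075,0.075,0.075],
)

```text
clock: 17.12
ee_pos: [0.5382, -0.0483, 0.1405]
eef_rot: [[0.227, 0.974, -0.006], [0.974, -0.227, -0.0], [-0.001, -0.005, -1.0]]
contact_force: [1.0, -1.1, -0.2]
finger_gap: 0.0752
grasp_force: 0.0
```

Request:
drive_tool(
  linear=[
    [0,0,0.04],
    [0.003,0.01,0.04],
    [0,0,0.015],
    [0,0,0],
    [0,0,0],
  ],
  turn=[0,0,0,0,0],
  hand=[0.075,0.075,0.075,0.075,0.075],
)

```text
clock: 17.53
ee_pos: [0.544, -0.0383, 0.2376]
eef_rot: [[0.227, 0.974, 0.002], [0.974, -0.227, -0.001], [0.0, 0.003, -1.0]]
contact_force: [-0.2, 0.4, -0.4]
finger_gap: 0.0753
grasp_force: 0.0
```

```bash
python3 w.py w4; python3 - <<'E'
from h import *
f=np.load("w4.npz"); X=f["X"]; col=f["p"].astype(int)
C=np.array([.527,-.1056]); u=np.array([.2334,.9724]); v=np.array([.9724,-.2334]); D=X[...,:2]-C; a=D@u; b=D@v
m=(abs(X[...,2]-.066)<.005)&(a>.03)&(a<.16)&(abs(b)<.032)&(col.min(-1)>90); print("blank",m.sum(),np.percentile(a[m],[.5,99.5]),np.percentile(b[m],[1,50,99]),cv2.minAreaRect(X[m][:,:2].astype(np.float32)))
q=X[m]; A=np.linalg.lstsq(np.c_[a[m],b[m],np.ones(len(q))],q[:,2],rcond=None)[0]; print("blank plane",A)
m=(X[...,2]>.075)&(X[...,2]<.12)&(a>.165)&(a<.25)&(abs(b)<.022); q=X[m]; A=np.linalg.lstsq(np.c_[a[m],b[m],np.ones(len(q))],q[:,2],rcond=None)[0]; print("stack plane",len(q),A,np.median(q[:,2]))
p,d,c=grab("side"); save("side2",np.vstack([cv2.resize(p[160:300,250:430],None,fx=3,fy=3,interpolation=cv2.INTER_CUBIC)]))
w=f["p"]; im=cv2.imread("pics/side2.png"); w=cv2.resize(w[:300,160:480],(540,506))[:,:,::-1]; im=np.hstack([im[:420],w[:420]]); im=cv2.resize(im,None,fx=.74,fy=.74); cv2.imwrite("pics/both2.png",im)
E
```

```text
[ 0.09  0.28 -0.09  1.82  0.03  1.04 -0.23] [ 0.5429 -0.0384  0.236 ] -13.106519830348853
bar 1204 [ 0.5278 -0.1021  0.1135] [array([ 0.5273, -0.1058]), array([0.0632, 0.0173]), np.float64(76.4533)] px [312 224  20  64]
red 4203 [ 0.4445 -0.0836  0.0664] [array([ 0.4423, -0.0856]), array([0.0555, 0.0986]), np.float64(76.6191)] px [191 211  95  49]
cheeks 745 [0.5345 0.06   0.1047] [array([0.5396, 0.0624]), array([0.0393, 0.0228]), np.float64(77.757)] px [274  38  30  53]
stack 21 [ 0.3133 -0.2465  0.0969] [array([ 0.3131, -0.2469]), array([0.0029, 0.007 ]), np.float64(64.7874)] px [170 387   6   4]
plate none
base 737 [ 0.6643 -0.0379  0.0116] [array([ 0.6565, -0.0485]), array([0.0302, 0.1702]), np.float64(24.3253)] px [368  91  83 119]
bearer-1 76 [0.5541 0.0403 0.0567] [array([0.5537, 0.0404]), array([0.0037, 0.0142]), np.float64(76.8667)] px [306  86  16   5]
bearer1 88 [0.5691 0.0365 0.0566] [array([0.5698, 0.0367]), array([0.0036, 0.017 ]), np.float64(76.9542)] px [322  86  19   5]
blank 6148 [0.03072072 0.15600668] [-0.02787847 -0.00063122  0.0266456 ] ((0.5487260222434998, -0.014939121901988983), (0.1265771985054016, 0.05954834446310997), 75.75888061523438)
blank plane [ 0.00320846 -0.00168903  0.06589089]
stack plane 3637 [-0.0008796  -0.00017293  0.08738895] 0.08722389659849426
```

View pics/both2.png

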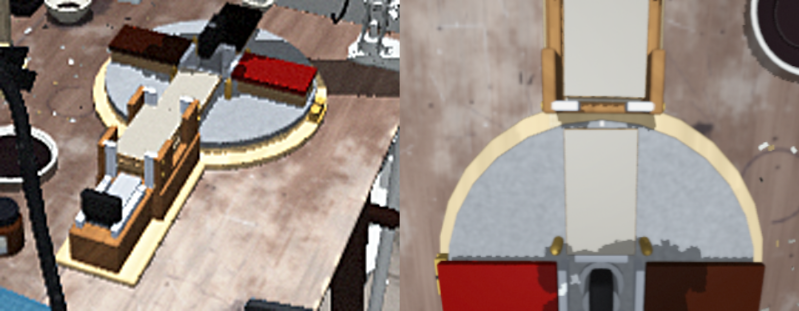

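The crops show blank_1 flat in the nest, up against the hub between the pins. The slide is back and the stack is flat in the magazine (top z 0.087). I'll grip the hub again.

Request:
drive_tool(
  linear=[
    [-0.005,-0.022,0],
    [-0.005,-0.022,0],
    [-0.0055,-0.023,0],
    [0,0,-0.02],
    [0,0,-0.025],
  ],
  turn=[0,0,0,0,0],
  hand=[0.06,0.06,0.06,0.06,0.06],
)

```text
clock: 18.05
ee_pos: [0.5279, -0.1076, 0.1909]
eef_rot: [[0.23, 0.973, 0.001], [0.973, -0.23, -0.001], [-0.001, 0.001, -1.0]]
contact_force: [0.6, 0.4, -0.7]
finger_gap: 0.0599
grasp_force: 0.0
```

```bash
python3 st.py; python3 - <<'E'
from h import *
f=np.load("w4.npz"); X=f["X"]; col=f["p"].astype(int)
C=np.array([.5272,-.1057]); u=np.array([.2334,.9724]); v=np.array([.9724,-.2334]); D=X[...,:2]-C; a=D@u; b=D@v
m=(abs(X[...,2]-.066)<.003)&(abs(b)<.02)&(a>.03)&(a<.17)&(col.min(-1)>90)
h,e=np.histogram(a[m],bins=np.arange(.03,.165,.003)); print(list(zip(e.round(3),h)))
E
```

```text
along -0.0017158960819054663 across 0.0013485962816595955 z 0.1908876828754555 F [ 0.6  0.4 -0.7] 0.059856499143077856
[(np.float64(0.03), np.int64(102)), (np.float64(0.033), np.int64(73)), (np.float64(0.036), np.int64(88)), (np.float64(0.039), np.int64(117)), (np.float64(0.042), np.int64(110)), (np.float64(0.045), np.int64(120)), (np.float64(0.048), np.int64(115)), (np.float64(0.051), np.int64(116)), (np.float64(0.054), np.int64(113)), (np.float64(0.057), np.int64(106)), (np.float64(0.06), np.int64(115)), (np.float64(0.063), np.int64(120)), (np.float64(0.066), np.int64(120)), (np.float64(0.069), np.int64(118)), (np.float64(0.072), np.int64(118)), (np.float64(0.075), np.int64(125)), (np.float64(0.078), np.int64(126)), (np.float64(0.081), np.int64(124)), (np.float64(0.084), np.int64(125)), (np.float64(0.087), np.int64(127)), (np.float64(0.09), np.int64(131)), (np.float64(0.093), np.int64(132)), (np.float64(0.096), np.int64(126)), (np.float64(0.099), np.int64(123)), (np.float64(0.102), np.int64(127)), (np.float64(0.105), np.int64(129)), (np.float64(0.108), np.int64(142)), (np.float64(0.111), np.int64(151)), (np.float64(0.114), np.int64(135)), (np.float64(0.117), np.int64(129)), (np.float64(0.12), np.int64(131)), (np.float64(0.123), np.int64(167)), (np.float64(0.126), np.int64(130)), (np.float64(0.129), np.int64(129)), (np.float64(0.132), np.int64(160)), (np.float64(0.135), np.int64(18)), (np.float64(0.138), np.int64(0)), (np.float64(0.141), np.int64(0)), (np.float64(0.144), np.int64(0)), (np.float64(0.147), np.int64(0)), (np.float64(0.15), np.int64(0)), (np.float64(0.153), np.int64(58)), (np.float64(0.156), np.int64(29)), (np.float64(0.159), np.int64(0))]
```

Request:
drive_tool(
  linear=[
    [-0.001,0.002,-0.025],
    [0,0,-0.025],
    [0,0,-0.025],
    [0,0,-0.02],
    [0,0,-0.01],
  ],
  turn=[0,0,0,0,0],
  hand=[0.06,0.06,0.06,0.06,0.06],
)

```text
clock: 18.47
ee_pos: [0.5232, -0.1026, 0.0819]
eef_rot: [[0.226, 0.974, -0.008], [0.974, -0.226, 0.001], [-0.001, -0.008, -1.0]]
contact_force: [-0.8, 0.4, -0.4]
finger_gap: 0.0598
grasp_force: 0.0
```

Request:
drive_tool(
  linear=[
    [0,0,0],
    [0,0,0],
    [0,0,0],
    [0,0,0],
    [0,0,0],
  ],
  turn=[0,0,0,0,0],
  hand=[0.04,0.03,0.02,0.01,0.01],
  grip_force=30,
)

```text
clock: 18.88
ee_pos: [0.528, -0.103, 0.0876]
eef_rot: [[0.226, 0.974, 0.002], [0.974, -0.226, -0.0], [0.0, 0.002, -1.0]]
contact_force: [-0.0, -0.5, -0.5]
finger_gap: 0.0176
grasp_force: 31.6
```

Request:
drive_tool(
  linear=[
    [0,0,0],
    [0,0,0],
    [0,0,0],
    [0,0,0],
    [0,0,0],
  ],
  turn=[0.03,0.06,0.06,0.06,0.06],
  hand=[0.01,0.01,0.01,0.01,0.01],
)

```text
clock: 19.3
ee_pos: [0.5271, -0.1029, 0.0876]
eef_rot: [[-0.045, 0.999, 0.001], [0.999, 0.045, -0.0], [-0.0, 0.001, -1.0]]
contact_force: [-2.5, 0.7, 2.2]
finger_gap: 0.0178
grasp_force: 32.1
```

Request:
drive_tool(
  linear=[
    [0,0,0],
    [0,0,0],
    [0,0,0],
    [0,0,0],
    [0,0,0],
  ],
  turn=[0.09,0.09,0.09,0.09,0.09],
  hand=[0.01,0.01,0.01,0.01,0.01],
)

```text
clock: 19.72
ee_pos: [0.5257, -0.1033, 0.0876]
eef_rot: [[-0.475, 0.88, -0.002], [0.88, 0.475, -0.001], [0.0, -0.002, -1.0]]
contact_force: [-5.4, -0.9, 6.9]
finger_gap: 0.0173
grasp_force: 32.7
```

Request:
drive_tool(
  linear=[
    [0,-0.001,0],
    [0,-0.001,0],
    [0,0,0],
    [0,0,0],
    [0,0,0],
  ],
  turn=[0.09,0.09,0.09,0.09,0.09],
  hand=[0.01,0.01,0.01,0.01,0.01],
)

```text
clock: 20.13
ee_pos: [0.5247, -0.1042, 0.0876]
eef_rot: [[-0.811, 0.585, -0.004], [0.585, 0.811, -0.0], [0.003, -0.002, -1.0]]
contact_force: [-9.7, 2.4, 11.4]
finger_gap: 0.0181
grasp_force: 33.2
```

Request:
drive_tool(
  linear=[
    [0,0,0],
    [0,0,0],
    [0,0,0],
    [0,0,0],
    [0,0,0],
  ],
  turn=[0.1,0.1,0.09,0.07,0.04],
  hand=[0.01,0.01,0.01,0.01,0.01],
)

```text
clock: 20.55
ee_pos: [0.5241, -0.1053, 0.0875]
eef_rot: [[-0.975, 0.224, -0.005], [0.224, 0.975, -0.001], [0.005, -0.003, -1.0]]
contact_force: [-10.6, 0.1, 11.8]
finger_gap: 0.0171
grasp_force: 33.5
```

Request:
drive_tool(
  linear=[
    [0,0,0],
    [0,0,0],
    [0,0,0],
    [0,0,0],
    [0,0,0],
  ],
  turn=[0,0,0,0,0],
  hand=[0.01,0.01,0.06,0.06,0.06],
)

```text
clock: 20.97
ee_pos: [0.5279, -0.105, 0.0872]
eef_rot: [[-0.974, 0.227, 0.002], [0.227, 0.974, -0.001], [-0.002, -0.0, -1.0]]
contact_force: [0.4, 0.4, -0.0]
finger_gap: 0.053
grasp_force: 0.0
```

Request:
drive_tool(
  linear=[
    [0,0,0.03],
    [0,0,0.04],
    [0,0,0.04],
    [0,0,0.02],
    [0,0,0.01],
  ],
  turn=[0,0,0,0,0],
  hand=[0.06,0.06,0.06,0.06,0.06],
)

```text
clock: 21.38
ee_pos: [0.5297, -0.1049, 0.2307]
eef_rot: [[-0.974, 0.227, 0.007], [0.227, 0.974, -0.002], [-0.007, -0.0, -1.0]]
contact_force: [0.9, -0.3, -0.9]
finger_gap: 0.0601
grasp_force: 0.0
```

```bash
python3 w.py w5; python3 - <<'E'
from h import *
f=np.load("w5.npz"); X=f["X"]; col=f["p"].astype(int); C=np.array([.5272,-.1056]); r=np.hypot(X[...,0]-C[0],X[...,1]-C[1])
q=X[(abs(X[...,2]-.066)<.004)&(r>.05)&(r<.142)&(col.min(-1)>90)&(X[...,0]<.5)]; print("blank",len(q),cv2.minAreaRect(q[:,:2].astype(np.float32)))
q=X[(abs(X[...,2]-.03)<.005)&(r>.143)&(r<.17)&(col[...,0]-col[...,2]>60)&(X[...,0]<.45)]
if len(q): v=q[:,:2].mean(0)-C; print("brass",len(q),q.mean(0),np.degrees(np.arctan2(v[1],v[0])))
E
```

```text
[ 0.55  0.31 -0.49  1.83  0.17  1.04  1.34] [ 0.5296 -0.1051  0.2307] 76.89131092502372
bar 1598 [ 0.5244 -0.1061  0.1134] [array([ 0.5265, -0.1069]), array([0.0179, 0.0632]), np.float64(77.3719)] px [310 145  22  75]
red 5570 [ 0.5062 -0.1903  0.0662] [array([ 0.507 , -0.1916]), array([0.1004, 0.055 ]), np.float64(76.8442)] px [178 142 105  56]
cheeks 607 [0.5334 0.0571 0.1045] [array([0.5371, 0.0633]), array([0.0399, 0.023 ]), np.float64(85.0658)] px [496 138  47  28]
stack none
plate none
base 2853 [0.5317 0.1073 0.0116] [array([0.5046, 0.09  ]), array([0.3701, 0.0731]), np.float64(58.8053)] px [342   6 296 134]
bearer-1 109 [0.55  0.041 0.056] [array([0.5494, 0.0409]), array([0.0039, 0.0243]), np.float64(78.8036)] px [468 145   7  25]
bearer1 94 [0.5709 0.0358 0.0562] [array([0.5719, 0.0358]), array([0.0045, 0.0203]), np.float64(75.5009)] px [465 170   7  20]
blank 6613 ((0.44314414262771606, -0.08713574707508087), (0.0785624161362648, 0.09900382906198502), 77.03609466552734)
brass 412 [ 0.38256303 -0.07180888  0.02983732] 166.8500162868039
```

View pics/w5.png

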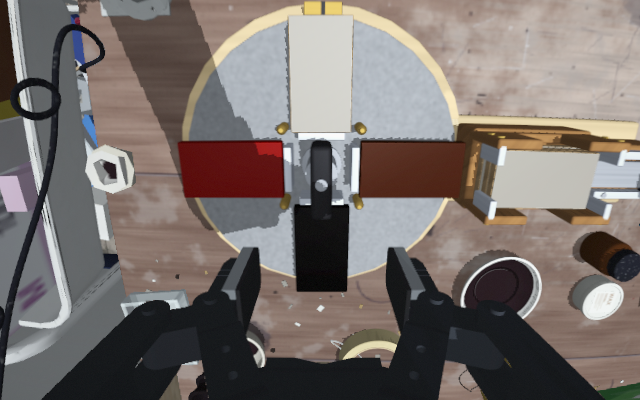

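The wrist view shows the blank (320,75) pointing at the brass mark's black line (323,8). They agree within about half a degree: table 166.8–167.1°, mark 166.9°. The wet boards look unmarked, the stack is flat and nothing around the rig has moved.

```bash
python3 -c "
from rig import ctrl
print(ctrl.sign_off())"
```

```text
the job is handed in; nothing more can be done
None
```

The job is handed in at about 21 s on the robot's clock: the new blank is home against its stop and points at the brass mark to within about half a degree, the remaining stack is flat, the last camera view shows the wet boards unmarked, and nothing around the rig was disturbed.

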